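# Pack the home-visit case under its cantilever tray

## Task

Get the home-visit case ready: take the black instrument case off the tray and lay it flat on the single blue file box beside the case (it stays behind), then swing the cantilever tray up and over by its handle until it is fully open. Put all the supplies standing on the desk into the compartment underneath (any of tablet jar, small bottle, tin, carton and plaster reel that are there, side by side on the compartment's floor) and swing the tray back down until it is fully home. Set things down rather than dropping them, and leave the cup and the other things on the desk where they are.

Things in the scene. Friction and masses are not known exactly. Their poses are not given: they have to be found in the camera images.
- case: Grey plastic case, open box 320 (x) x 200 (y) x 90 mm high, fixed to the desk. Origin: centre of its underside; x along its long side, y towards the side to which the tray swings open, z up. Walls 5 mm; inside 310 x 190 mm. Its domed lid is thrown back beyond the +y wall and rests on the desk, out to 300 mm from the origin, nowhere higher than 95 mm.
- compartment (a point): Centre of the compartment's inner floor, 5 mm above the desk; axes as the case. With the tray down, 80 mm of height remains between floor and tray, so things must stand or lie beside one another, not on top.
- tray_arm (a joint): Angle q of the tray's arms, rad: 0 = tray home, 2.18 = fully open at its stop. The tray stays level on parallel arms 120 mm long and moves from home by 0.12*(sin(q-1.222)+0.940) m along the case's +y and 0.12*(cos(q-1.222)-0.342) m up: open, 211 mm aside and 28 mm up; at the top (q = 1.222) 79 mm up. Before the top it sinks home by itself, beyond it to the open stop. Lifting takes up to 10 N.
- tray_handle (a point): Middle of the tray's handle: a level black bar 12 mm thick, 90 mm of it free, along the case's x, across the middle bay of the tray (bay 94 mm along x, 167 mm along y). Bar centre 119 mm above the desk when home, 30 mm above the tray's floor, 8 mm below its wall tops.
- tray: White tray, 296 (x) x 175 (y) x 42 mm, walls 4 mm, small dressings in its two end bays. When home its underside is 85 mm and its wall tops 127 mm above the desk, centred over the compartment. Its origin lies on a pivot line: 75 mm towards -y from its middle, 12 mm above its underside.
- instrument_case: Black hard case 230 (x) x 56 (y) x 44 mm high, about 0.35 kg; origin: centre of its underside. At the start it lies across the tray's walls, over the handle, its underside 127 mm above the desk.
- file_box: Blue file box lying flat, 310 (x) x 220 (y) x 55 mm high, fixed to the desk, left of the case; origin: centre of its underside.
- file_box_top (a point): Centre of the file box's top face, 55 mm above the desk; axes as the file box.
- jar: Amber tablet jar with white cap, 54 mm diameter, 72 mm tall; origin: centre of its underside, z up along its axis. May be absent.
- bottle: Small white plastic bottle, body 48 mm diameter up to 58 mm height, shoulder, then a 26 mm cap from 64 to 76 mm height; origin: centre of its underside. May be absent.
- tin: Dressing tin of bare metal, 68 (x) x 50 (y) x 60 mm tall; origin: centre of its underside. May be absent.
- carton: White carton of test strips, 64 (x) x 44 (y) x 70 mm tall; origin: centre of its underside. May be absent.
- reel: Reel of sticking plaster lying on its flange, white and grey, 62 mm diameter, 58 mm tall; origin: centre of its underside. May be absent.
- cup: White drinking cup without handle, open, 68 mm diameter, 85 mm tall; stands among the supplies; leave it alone. Origin: centre of its underside.
- stapler: Stapler 130 x 34 x 39 mm, to be left alone.
- gel: Clear pump bottle, 68 mm diameter, 193 mm tall, to the right of the supplies; to be left alone.
- pen_pot: Dark metal pen pot, 76 mm diameter, 100 mm tall, pens to 150 mm, beyond the case; to be left alone.
- flask: Steel flask, 68 mm diameter, 220 mm tall, at the right near side; to be left alone.
Mind the look-alikes: they are no part of the job. What is shaped like the carton but green, purple or turquoise is not meant.

How it is judged:
By the outcome, as a careful person would: the job done as asked, in the order asked, and still so for the second after the job is handed in, with the robot touching nothing.
Of jar, bottle, tin, carton, reel only 3 to 5 are there at a start; the rules pass over those that are not, and their reading is None.
At some moment in a run one of tin, carton, reel, instrument_case may be knocked a few centimetres aside while the robot is not near it.
It also fails if it takes over 208 s, if anything falls off the work surface, if the arm or the gripper's body presses on something with over 40 N, if the wrist force passes 120 N, or if a joint passes its speed limit or range.

## Robot

A 6-joint arm with a two-finger parallel gripper is mounted at the origin on the work surface. World frame = base frame: x ahead of the robot, y to its left, z up, the work surface at z = 0. Lengths are in m, angles in rad, forces in N, time in s.
With the tool pointing down it reaches from about 0.3 to 0.775 m from the base axis. Payload 14.6 kg.
Tool frame: the origin (TCP) lies on the centre line of the jaws, within the pads' length; the fingertips stand 19 mm ahead of it and the grasp point (between the pads) is the TCP; z points along the fingers, y is the direction in which the jaws open and shut (so a half turn about z gives the same grasp; the last joint's range is limited). The gripper opens to 94 mm and grips with 3 to 60 N. Pads are 16 mm wide; open, the fingers measure 119 mm over their backs; the gripper's body (75 mm by 177 mm) begins 78 mm behind the grasp point.
Start: joints at [1.125, 0.3, 1.521, -0, 1.321, -0.067], TCP at [0.203, 0.511, 0.224] pointing down, gripper open.
Joint ranges: [-3.03, 3.03], [-0.79, 2.21], [0.23, 2.52], [-1.04, 4.18], [0, 3.07], [-2.55, 2.55]. Speed limits (rad/s): [2.22, 2.22, 2.57, 3.14, 3.14, 3.14].

## Interface

Orientations are given as [roll, pitch, yaw] about the fixed x, y, z axes, in that order (R = Rz(yaw) Ry(pitch) Rx(roll)).
In Python, from station import ctrl gives the robot as it stands. The module is installed in compiled form; this text tells all that it offers.
- The arm moves only by the shell command python3 -m creep 'ROWS' [FORCE]. ROWS is a JSON object of lists of equal length, an entry for each row: "translation": the shift along the world's x, y, z in mm, a list of three; "yaw": the turn about the world's z in rad; "gripper": the closure in counts, from 0 (fully open) to 255 (shut). A call has 1 to 5 rows; each row is the pose to reach, as a shift and turn from the pose measured when the call began; what a row does not reach only later rows make up. A row lasts 1/12 s, in which the tool goes at most 41.7 mm and 7.16 degrees, less where a joint would pass 70% of its speed; a pose out of reach is approached as far as the arm can. A call with a gripper value outside its range is refused whole. The fingers move at their own pace and stop on an object; FORCE is the grip in N (left out, the last holds). Time passes only in rows, so rows that repeat a pose let the fingers close. It gives the time, the measured TCP pose, the force and the opening at its end, in the units of the state.
- ctrl.get_obs(): the state, without advancing time (a new reading comes with each control period).
- ctrl.camera(name): name is "side" or "top"; returns a dict with "pixels" (420x560x3 uint8, red, green, blue), "depth" (420x560 float32, m along the optical axis (not along the pixel's ray), 0 where there is no reading), "fx", "fy", "cx", "cy" (pixels), "dist" ([k1, k2, p1, p2, k3] as OpenCV has them; the pictures are not rectified), "R" (3x3) and "t" (3): a world point X has camera coordinates R X + t. Camera axes: x right, y down, z forward; pixel columns grow to the right and rows downward; lengths in m; the calibration is good to about 2 mm. A picture is of the moment at which its call begins.
- ctrl.hand_in(): hands the job in, once; it reports no verdict.
The state is a dict: "time_s": time; "qpos": joint angles; "joint_vel": joint speeds; "tau": joint torques, N m; "ee_pos": TCP position; "eef_rot": TCP orientation; "force": force on the tool from outside, world axes, zero at the start; "moment": the same for the moment, N m; "grip_width": finger opening in m.
Only numpy, scipy, OpenCV 4.12 (cv2) and the standard library are available. Lean on these libraries where they do the work, as an engineer would, in place of code of your own. Each camera call takes 0.05 s, during which the arm holds its last target. There are 200 camera calls.

## Working session

There is one attempt and no reset: what is moved stays moved. The work goes in short steps, Python scripts to look and compute and a shell command to move; the robot and the scene stay as the last step left them, time stands still between calls to the robot, and variables do not carry over. Pictures are saved under pics/ and viewed, about 12 in all and at most 16, crops included, and the job is handed in when it is done.

```bash
mkdir -p pics; cat > h.py <<'E'
from station import ctrl
import numpy as np, cv2
def cap(n,fn=None):
    c=ctrl.camera(n); c['R']=np.array(c['R']);c['t']=np.array(c['t'])
    if fn: cv2.imwrite('pics/'+fn,cv2.cvtColor(c['pixels'],cv2.COLOR_RGB2BGR)); np.savez('pics/'+fn[:-4]+'.npz',**c)
    return c
def cloud(c):
    K=np.array([[c['fx'],0,c['cx']],[0,c['fy'],c['cy']],[0,0,1.]])
    v,u=np.mgrid[:420,:560]
    p=cv2.undistortPoints(np.stack([u,v],-1).reshape(-1,1,2).astype(float),K,np.array(c['dist'],float)).reshape(420,560,2)
    d=c['depth']; X=np.dstack([p*d[...,None],d])
    W=(X-c['t'])@c['R']; W[d<=0]=np.nan
    return W
E
python3 - <<'E'
from h import *
for n in('top','side'):
    c=cap(n,n+'0.png'); W=cloud(c); print(n,-c['R'].T@c['t'],c['R'].round(2).tolist(),c['fx'])
print(ctrl.get_obs())
E
```

```text
top [ 0.29785157 -0.02718995  1.30764895] [[0.01, -1.0, -0.02], [-0.99, -0.01, -0.15], [0.15, 0.02, -0.99]] 426.253785512867
side [-0.38707916 -1.02944158  1.03025147] [[0.77, -0.64, 0.02], [-0.35, -0.45, -0.82], [0.54, 0.63, -0.57]] 524.1705121792472
{'time_s': 0.1, 'qpos': array([ 1.12538090e+00,  3.00412165e-01,  1.52147171e+00,  1.61060687e-05,
        1.32070870e+00, -6.65667908e-02]), 'joint_vel': array([ 1.39994602e-03, -1.67122007e-03, -2.04891976e-03,  9.21625026e-04,
       -1.29148880e-05,  9.18035353e-04]), 'tau': array([-2.65467015e-04, -5.32640183e+01, -3.53291774e+01,  7.09039718e-02,
        2.34138023e-02, -5.71845794e-05]), 'ee_pos': array([0.20331407, 0.51082692, 0.22396492]), 'eef_rot': array([-3.14059599e+00, -8.20787996e-05,  2.76273998e+00]), 'force': array([0.48709412, 0.1467573 , 0.16231492]), 'moment': array([-0.0078312 ,  0.01677649, -0.007211  ]), 'grip_width': 0.0940360604095883}
```

View pics/top0.png

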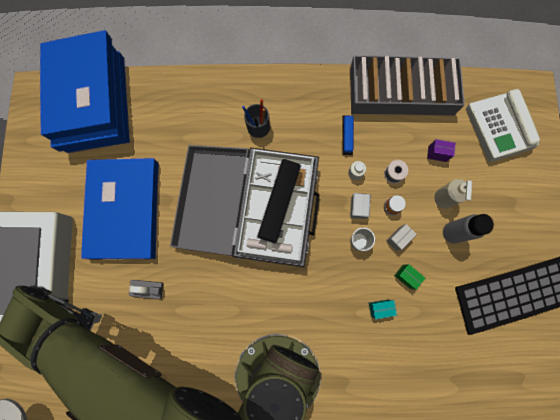

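View pics/side0.png

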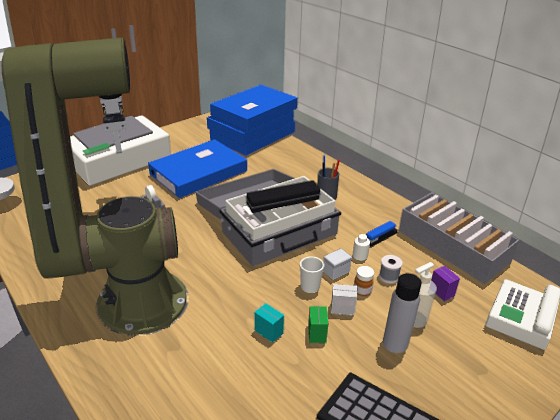

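The top view has the case at (275,205) with the lid thrown to the left, and the instrument case at (279,201). The single file box is at (120,208); the stack at (85,90) is a look-alike. Supply candidates are:
- bottle (358,170)
- reel (398,170)
- tin (361,205)
- jar (397,205)
- carton (402,237)

Not meant are the cup (363,240) and the green (410,277), turquoise (383,309) and purple (442,150) boxes. Next I measure and check with a close crop.

```bash
cat >> h.py <<'E'
def rect(P):
    (a,b),(w,h),ang=cv2.minAreaRect((P[:,:2]*1000).astype(np.float32)); 
    if w<h: w,h,ang=h,w,ang+90
    return 'c %.0f %.0f size %.0f x %.0f long-axis %.1f deg'%(a,b,w,h,(ang+90)%180-90)
def blobs(W,z0,z1,box,minn=25,ztop=None):
    m=(W[...,2]>z0)&(W[...,2]<z1)&(W[...,0]>box[0])&(W[...,0]<box[1])&(W[...,1]>box[2])&(W[...,1]<box[3])
    n,l,s,ce=cv2.connectedComponentsWithStats(m.astype(np.uint8),connectivity=4)
    for i in range(1,n):
        if s[i,4]<minn: continue
        P=W[l==i]; zt=np.percentile(P[:,2],90); T=P[P[:,2]>zt-.012]
        print('px',ce[i].round(),'n',len(P),'ztop %.3f'%zt,rect(T))
E
python3 - <<'E'
from h import *
c=dict(np.load('pics/top0.npz')); W=cloud(c)
print('desk z',np.nanmedian(W[330:340,300:360,2]))
blobs(W,.03,.25,(.25,.75,-.60,-.12))
print('icase');blobs(W,.155,.2,(.2,.8,-.1,.3))
print('tray');blobs(W,.110,.14,(.2,.8,-.1,.3))
print('caserim');blobs(W,.075,.14,(.2,.8,-.2,.3))
print('filebox');blobs(W,.045,.07,(.2,.8,.3,.75))
print('stapler');blobs(W,.02,.045,(.1,.4,.2,.5))
a=cv2.imread('pics/top0.png')
cv2.imwrite('pics/crop1.png',np.hstack([cv2.resize(a[135:265,330:430],(400,520),interpolation=2),cv2.resize(a[140:270,225:325],(400,520),interpolation=2)]))
E
```

```text
desk z 0.00032270318806698216
px [348. 140.] n 198 ztop 0.042 c 717 -215 size 67 x 30 long-axis -4.4 deg
px [442. 149.] n 412 ztop 0.074 c 689 -504 size 63 x 48 long-axis 81.3 deg
px [397. 170.] n 337 ztop 0.062 c 619 -361 size 59 x 58 long-axis 62.5 deg
px [357. 169.] n 229 ztop 0.077 c 622 -238 size 32 x 27 long-axis 45.5 deg
px [455. 192.] n 717 ztop 0.192 c 530 -518 size 53 x 16 long-axis -7.0 deg
px [360. 205.] n 442 ztop 0.063 c 511 -245 size 70 x 53 long-axis -5.0 deg
px [395. 205.] n 285 ztop 0.075 c 514 -350 size 46 x 45 long-axis 44.9 deg
px [470. 228.] n 995 ztop 0.221 c 435 -541 size 56 x 54 long-axis 87.6 deg
px [402. 237.] n 395 ztop 0.073 c 416 -366 size 66 x 45 long-axis -46.9 deg
px [364. 238.] n 254 ztop 0.086 c 406 -244 size 67 x 64 long-axis -87.8 deg
px [411. 276.] n 423 ztop 0.073 c 300 -389 size 65 x 46 long-axis 48.7 deg
icase
px [279. 201.] n 1720 ztop 0.172 c 506 -4 size 230 x 58 long-axis -16.8 deg
tray
px [275. 199.] n 806 ztop 0.129 c 502 5 size 297 x 175 long-axis -7.7 deg
px [256. 243.] n 102 ztop 0.115 c 391 61 size 52 x 20 long-axis 85.6 deg
px [282. 
[... 421 characters left out ...]
 x 3 long-axis -82.1 deg
px [118. 209.] n 6853 ztop 0.058 c 501 493 size 311 x 223 long-axis 0.8 deg
px [ 62. 258.] n 336 ztop 0.068 c 352 659 size 249 x 8 long-axis -0.1 deg
px [132. 288.] n 28 ztop 0.069 c 257 429 size 22 x 15 long-axis -87.8 deg
px [143. 290.] n 58 ztop 0.067 c 253 398 size 18 x 18 long-axis -2.7 deg
px [153. 291.] n 62 ztop 0.052 c 252 369 size 28 x 21 long-axis -88.9 deg
stapler
px [151. 251.] n 50 ztop 0.042 c 368 386 size 59 x 22 long-axis -28.6 deg
px [205. 246.] n 106 ztop 0.032 c 387 221 size 41 x 25 long-axis 89.9 deg
px [148. 287.] n 207 ztop 0.034 c 255 404 size 102 x 50 long-axis 86.1 deg
px [136. 294.] n 45 ztop 0.025 c 239 431 size 45 x 12 long-axis -88.7 deg
```

View pics/crop1.png

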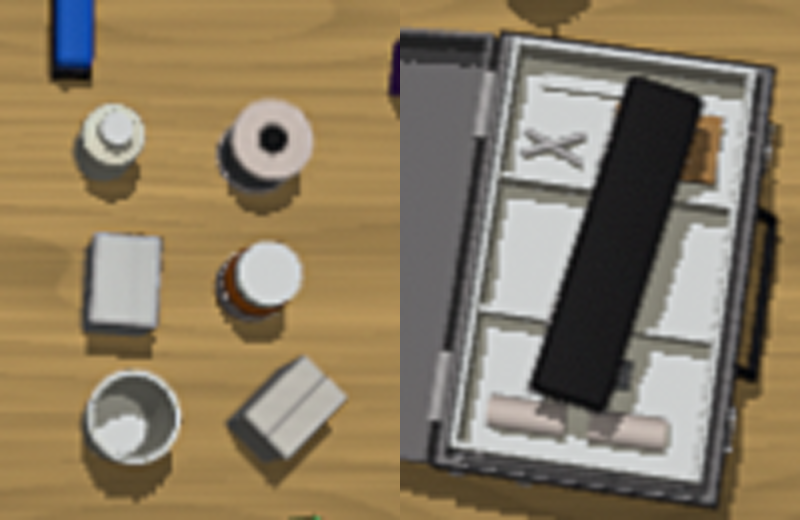

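Positions and sizes agree with the description: tin 70x53 at (511,-245), carton 66x45, instrument case 230x58 and file box 311x223. All five supplies are there, so I start by going to the instrument case.

```bash
python3 -m creep '{"translation":[[20,-34,2],[40,-68,4],[60,-103,6],[81,-137,8],[101,-171,10]],"yaw":[0.02,0.04,0.06,0.085,0.085],"gripper":[0,0,0,0,0]}'
python3 -m creep '{"translation":[[20,-34,2],[40,-68,4],[60,-103,6],[81,-137,8],[101,-171,10]],"yaw":[0,0,0,0,0],"gripper":[0,0,0,0,0]}'
python3 -m creep '{"translation":[[20,-34,2],[40,-68,4],[60,-103,6],[81,-137,8],[101,-171,10]],"yaw":[0,0,0,0,0],"gripper":[0,0,0,0,0]}'
python3 - <<'E'
from h import *
W=cloud(cap('top','top1.png')); blobs(W,.155,.2,(.2,.8,-.1,.3))
o=ctrl.get_obs();print(o['ee_pos'],o['eef_rot'],o['time_s'])
E
```

```text
time_s: 0.52
ee_pos: [0.3047, 0.338, 0.2338]
eef_rot: [-3.14, -0.0, 2.85]
force: [0.3, 0.4, 0.7]
grip_width: 0.0939
time_s: 0.93
ee_pos: [0.4062, 0.1651, 0.2439]
eef_rot: [-3.14, -0.0, 2.85]
force: [0.4, 0.8, -0.3]
grip_width: 0.094
time_s: 1.35
ee_pos: [0.5078, -0.0079, 0.2539]
eef_rot: [-3.14, -0.0, 2.85]
force: [0.9, 0.8, 0.1]
grip_width: 0.0941
[ 0.51013032 -0.01254148  0.25380065] [-3.13907143e+00  6.58257300e-04  2.84684543e+00] 1.4
```

```bash
python3 -m creep '{"translation":[[-4,8,-10],[-4,8,-25],[-4,8,-40],[-4,8,-50],[-4,8,-50]],"yaw":[0,0,0,0,0],"gripper":[0,0,0,0,0]}'
python3 - <<'E'
from h import *
cap('side','side1.png')
a=cv2.imread('pics/side1.png');cv2.imwrite('pics/side1c.png',cv2.resize(a[130:290,180:380],(800,640))[:600])
o=ctrl.get_obs();print(o['ee_pos'],o['eef_rot'],o['time_s'])
E
```

```text
time_s: 1.82
ee_pos: [0.5049, -0.0037, 0.2014]
eef_rot: [-3.138, -0.003, 2.848]
force: [-0.8, 0.5, -0.5]
grip_width: 0.0939
[ 0.50544855 -0.00386162  0.20289838] [-3.13869666e+00 -1.40561101e-03  2.84757100e+00] 1.8667
```

View pics/side1c.png

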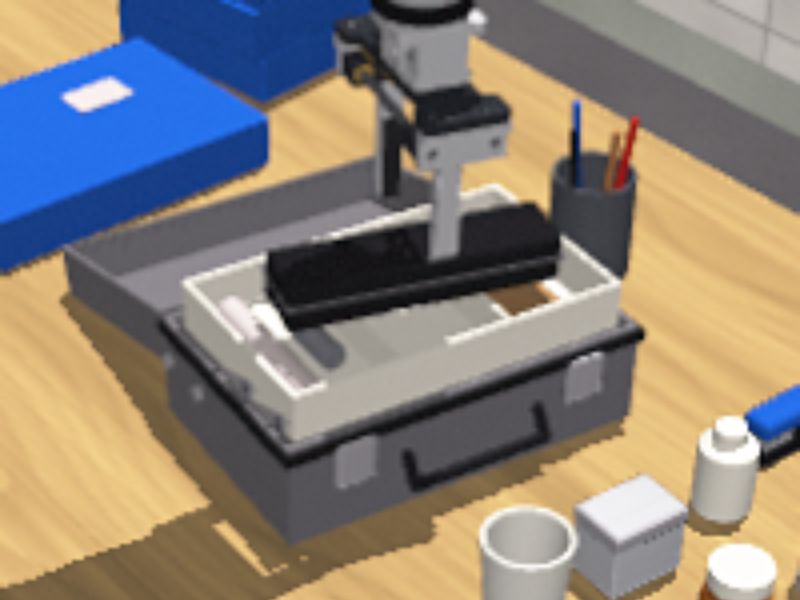

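The side crop shows the fingers straddling the instrument case at its middle (430,230). I descend 50 mm, grip, lift and carry it to the file box.

```bash
python3 -m creep '{"translation":[[0,0,-15],[0,0,-30],[0,0,-43],[0,0,-50],[0,0,-50]],"yaw":[0,0,0,0,0],"gripper":[0,0,0,0,0]}' 30
python3 -m creep '{"translation":[[0,0,0],[0,0,0],[0,0,0],[0,0,0],[0,0,0]],"yaw":[0,0,0,0,0],"gripper":[255,255,255,255,255]}' 30
python3 -m creep '{"translation":[[0,0,0],[0,0,0],[0,0,0],[0,0,0],[0,0,0]],"yaw":[0,0,0,0,0],"gripper":[255,255,255,255,255]}' 30
python3 -m creep '{"translation":[[0,0,8],[0,0,20],[0,0,40],[0,0,60],[0,0,65]],"yaw":[0,0,0,0,0],"gripper":[255,255,255,255,255]}'
```

```text
time_s: 2.28
ee_pos: [0.5051, -0.0036, 0.1523]
eef_rot: [-3.138, -0.003, 2.848]
force: [-0.3, -0.5, -0.3]
grip_width: 0.0943
time_s: 2.7
ee_pos: [0.5052, -0.0035, 0.1527]
eef_rot: [-3.139, -0.002, 2.848]
force: [0.4, -0.1, -0.1]
grip_width: 0.0639
time_s: 3.12
ee_pos: [0.5053, -0.0035, 0.1528]
eef_rot: [-3.139, -0.002, 2.848]
force: [-0.1, 0.7, 0.0]
grip_width: 0.0583
time_s: 3.53
ee_pos: [0.506, -0.0036, 0.2208]
eef_rot: [-3.139, 0.002, 2.848]
force: [0.6, -0.0, -3.2]
grip_width: 0.0581
```

```bash
python3 -m creep '{"translation":[[-1,20,0],[-2,55,0],[-3,90,0],[-4,125,0],[-5,160,0]],"yaw":[0.02,0.04,0.06,0.08,0.1],"gripper":[255,255,255,255,255]}'
python3 -m creep '{"translation":[[-1,35,0],[-2,70,0],[-3,105,0],[-4,135,0],[-5,160,0]],"yaw":[0.02,0.04,0.06,0.08,0.1],"gripper":[255,255,255,255,255]}'
python3 -m creep '{"translation":[[-1,35,0],[-2,70,0],[-3,105,0],[-4,135,0],[-5,155,0]],"yaw":[0.02,0.04,0.06,0.08,0.1],"gripper":[255,255,255,255,255]}'
python3 -m creep '{"translation":[[0,0,-20],[0,0,-50],[0,0,-80],[0,0,-105],[0,0,-115]],"yaw":[0,0,0,0,0],"gripper":[255,255,255,255,255]}'
python3 -m creep '{"translation":[[0,0,0],[0,0,0],[0,0,0]],"yaw":[0,0,0],"gripper":[255,255,255]}'
```

```text
time_s: 3.95
ee_pos: [0.5004, 0.1578, 0.2202]
eef_rot: [-3.139, 0.001, 2.948]
force: [1.6, -0.8, -5.0]
grip_width: 0.0579
time_s: 4.37
ee_pos: [0.4947, 0.3199, 0.2192]
eef_rot: [-3.138, -0.0, 3.05]
force: [0.8, 0.1, -3.9]
grip_width: 0.0582
time_s: 4.78
ee_pos: [0.4886, 0.4774, 0.2177]
eef_rot: [-3.137, -0.002, -3.13]
force: [-0.4, 0.2, -4.6]
grip_width: 0.0579
time_s: 5.2
ee_pos: [0.4871, 0.476, 0.0975]
eef_rot: [-3.133, -0.007, -3.13]
force: [0.2, 0.5, -4.8]
grip_width: 0.0582
time_s: 5.45
ee_pos: [0.4876, 0.4764, 0.0989]
eef_rot: [-3.134, -0.006, -3.13]
force: [0.0, 0.2, -3.6]
grip_width: 0.0582
```

```bash
python3 -m creep '{"translation":[[0,0,-5],[0,0,-9],[0,0,-12],[0,0,-14],[0,0,-15]],"yaw":[0,0,0,0,0],"gripper":[255,255,255,255,255]}'
python3 -m creep '{"translation":[[0,0,-1],[0,0,-2],[0,0,-3],[0,0,-3],[0,0,-3]],"yaw":[0,0,0,0,0],"gripper":[255,255,255,255,255]}'
```

```text
time_s: 5.87
ee_pos: [0.4877, 0.4765, 0.0846]
eef_rot: [-3.134, -0.005, -3.13]
force: [-4.9, -3.0, 8.4]
grip_width: 0.0578
time_s: 6.28
ee_pos: [0.4879, 0.4772, 0.0831]
eef_rot: [-3.136, -0.004, -3.13]
force: [-3.2, 0.2, 5.8]
grip_width: 0.0572
```

In contact and seated, so I release, lift and move away to look at the handle.

```bash
python3 -m creep '{"translation":[[0,0,0],[0,0,0],[0,0,0],[0,0,0],[0,0,0]],"yaw":[0,0,0,0,0],"gripper":[120,60,0,0,0]}'
python3 -m creep '{"translation":[[0,0,15],[0,0,45],[0,0,85],[0,0,125],[0,0,150]],"yaw":[0,0,0,0,0],"gripper":[0,0,0,0,0]}'
python3 -m creep '{"translation":[[-20,-30,0],[-55,-40,0],[-90,-50,0],[-120,-60,0],[-140,-65,0]],"yaw":[0,0,0,0,0],"gripper":[0,0,0,0,0]}'
python3 - <<'E'
from h import *
c=cap('top','top2.png'); W=cloud(c); blobs(W,.085,.12,(.2,.8,.3,.75)); 
print('tray');blobs(W,.118,.14,(.2,.8,-.1,.3))
print('bar');blobs(W,.108,.118,(.4,.6,-.06,.07),10); print('dark bar')
p=c['pixels'].max(2); m=(p<70)&(np.abs(W[...,0]-.502)<.05)&(np.abs(W[...,1]-.005)<.07)
P=W[m];print(len(P),np.median(P,0),rect(P)); 
blobs(W,.03,.1,(.25,.75,-.45,-.12))
o=ctrl.get_obs();print(o['ee_pos'],o['eef_rot'],o['time_s'])
E
```

```text
time_s: 6.7
ee_pos: [0.488, 0.4772, 0.0831]
eef_rot: [-3.136, -0.004, -3.13]
force: [0.5, -0.2, -0.6]
grip_width: 0.0808
time_s: 7.12
ee_pos: [0.4883, 0.4775, 0.2379]
eef_rot: [-3.139, -0.0, -3.13]
force: [1.0, -0.3, 0.9]
grip_width: 0.0941
time_s: 7.53
ee_pos: [0.3462, 0.4115, 0.2382]
eef_rot: [-3.139, -0.0, -3.129]
force: [1.1, 0.3, 0.7]
grip_width: 0.0938
px [ 88. 136.] n 860 ztop 0.113 c 711 586 size 233 x 85 long-axis -64.9 deg
px [117. 206.] n 1285 ztop 0.101 c 499 477 size 206 x 57 long-axis 0.7 deg
px [ 45. 225.] n 762 ztop 0.114 c 421 704 size 112 x 90 long-axis 0.3 deg
px [ 44. 289.] n 443 ztop 0.114 c 254 685 size 116 x 49 long-axis 29.8 deg
tray
px [275. 202.] n 645 ztop 0.130 c 503 5 size 298 x 176 long-axis -7.7 deg
px [277. 201.] n 240 ztop 0.127 c 500 -10 size 124 x 103 long-axis 81.3 deg
bar
px [274. 232.] n 101 ztop 0.115 c 422 11 size 49 x 19 long-axis 83.8 deg
dark bar
108 [0.50429978 0.00501606 0.12503603] c 503 4 size 93 x 13 long-axis -5.7 deg
px [348. 140.] n 199 ztop 0.042 c 717 -215 size 68 x 30 long-axis -5.3 deg
px [397. 170.] n 336 ztop 0.062 c 619 -360 size 59 x 58 long-axis 60.5 deg
px [357. 169.] n 229 ztop 0.078 c 624 -239 size 34 x 26 long-axis -44.7 deg
px [360. 205.] n 441 ztop 0.063 c 511 -245 size 71 x 52 long-axis -3.8 deg
px [395. 204.] n 288 ztop 0.075 c 514 -350 size 46 x 45 long-axis -37.5 deg
px [402. 237.] n 398 ztop 0.073 c 416 -366 size 66 x 44 long-axis -45.9 deg
px [364. 238.] n 254 ztop 0.087 c 407 -244 size 66 x 64 long-axis 89.0 deg
px [411. 276.] n 424 ztop 0.073 c 299 -390 size 66 x 45 long-axis 48.4 deg
[0.34427848 0.41151775 0.2385627 ] [-3.13930312e+00 -4.80364508e-04 -3.12840538e+00] 7.5833
```

View pics/top2.png

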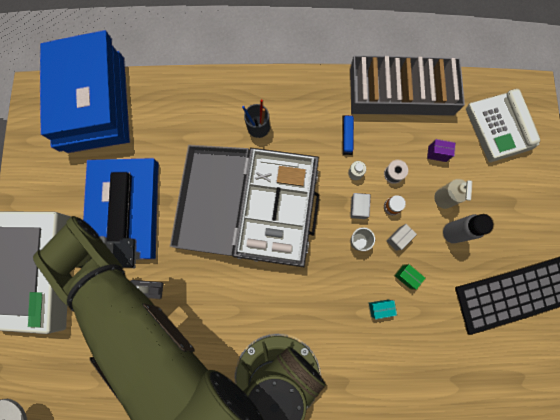

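The picture shows the instrument case flat on the single file box at (117,206) and the bare handle at (277,201). I go to the handle at (503,4), with yaw turned by -0.147.

```bash
python3 -m creep '{"translation":[[8,-20,0],[20,-50,0],[32,-82,0],[44,-112,0],[55,-140,0]],"yaw":[-0.03,-0.06,-0.09,-0.12,-0.147],"gripper":[0,0,0,0,0]}'
python3 -m creep '{"translation":[[12,-30,0],[24,-60,0],[36,-90,0],[46,-117,0],[55,-140,0]],"yaw":[0,0,0,0,0],"gripper":[0,0,0,0,0]}'
python3 -m creep '{"translation":[[12,-30,-10],[24,-60,-20],[36,-90,-30],[45,-115,-40],[48,-122,-50]],"yaw":[0,0,0,0,0],"gripper":[0,0,0,0,0]}'
python3 -m creep '{"translation":[[0,0,0],[0,0,0]],"yaw":[0,0],"gripper":[0,0]}'
```

```text
time_s: 8.0
ee_pos: [0.3997, 0.27, 0.2388]
eef_rot: [-3.14, -0.0, 3.006]
force: [0.1, 0.2, -0.6]
grip_width: 0.0939
time_s: 8.42
ee_pos: [0.4552, 0.1281, 0.239]
eef_rot: [-3.14, 0.001, 3.006]
force: [0.9, 0.0, 1.2]
grip_width: 0.094
time_s: 8.83
ee_pos: [0.504, 0.0031, 0.1886]
eef_rot: [-3.139, 0.001, 3.003]
force: [0.6, -0.1, -0.3]
grip_width: 0.0941
time_s: 9.0
ee_pos: [0.5038, 0.0032, 0.1883]
eef_rot: [-3.139, 0.0, 3.002]
force: [-0.4, 0.1, -0.1]
grip_width: 0.0939
```

```bash
python3 -m creep '{"translation":[[0,1,-15],[0,1,-35],[0,1,-52],[0,1,-62],[0,1,-67]],"yaw":[0,0,0,0,0],"gripper":[0,0,0,0,0]}' 40
python3 -m creep '{"translation":[[0,0,0],[0,0,0],[0,0,0],[0,0,0],[0,0,0]],"yaw":[0,0,0,0,0],"gripper":[255,255,255,255,255]}' 40
python3 -m creep '{"translation":[[0,0,0],[0,0,0],[0,0,0],[0,0,0],[0,0,0]],"yaw":[0,0,0,0,0],"gripper":[255,255,255,255,255]}' 40
python3 -m creep '{"translation":[[0,0,0],[0,0,0],[0,0,0],[0,0,0],[0,0,0]],"yaw":[0,0,0,0,0],"gripper":[255,255,255,255,255]}' 40
python3 - <<'E'
import numpy as np
for q in np.arange(0,2.2,.1090):
    s=120*(np.sin(q-1.222)+.940);u=120*(np.cos(q-1.222)-.342);print('%.3f'%q,'%.1f %.1f %.1f'%(s*.134,s*.991,u))
E
```

```text
time_s: 9.42
ee_pos: [0.5035, 0.0052, 0.1208]
eef_rot: [-3.139, -0.001, 3.003]
force: [-0.1, 0.4, -0.0]
grip_width: 0.0937
time_s: 9.83
ee_pos: [0.5037, 0.0052, 0.1214]
eef_rot: [-3.139, 0.0, 3.003]
force: [0.8, -0.2, -0.0]
grip_width: 0.064
time_s: 10.25
ee_pos: [0.5037, 0.0052, 0.1214]
eef_rot: [-3.139, 0.0, 3.003]
force: [0.6, 0.3, -0.4]
grip_width: 0.0308
time_s: 10.67
ee_pos: [0.5038, 0.006, 0.1214]
eef_rot: [-3.141, 0.0, 3.003]
force: [0.3, 6.1, -0.1]
grip_width: 0.0108
0.000 0.0 0.0 -0.0
0.109 0.7 5.1 12.0
0.218 1.5 11.5 23.4
0.327 2.6 19.0 34.0
0.436 3.7 27.6 43.8
0.545 5.0 37.3 52.5
0.654 6.5 47.8 60.1
0.763 8.0 59.1 66.5
0.872 9.6 71.0 71.7
0.981 11.3 83.4 75.5
1.090 13.0 96.1 77.9
1.199 14.7 109.0 78.9
1.308 16.5 122.0 78.5
1.417 18.2 134.8 76.7
1.526 19.9 147.4 73.5
1.635 21.6 159.5 68.9
1.744 23.1 171.1 63.0
1.853 24.6 181.9 55.9
1.962 26.0 192.0 47.6
2.071 27.2 201.0 38.2
2.180 28.3 209.1 28.0
```

```bash
python3 -m creep '{"translation":[[0.5,5,12],[1.5,11.5,23.5],[2.5,19,34],[3.5,27.5,44],[5,37,52.5]],"yaw":[0,0,0,0,0],"gripper":[255,255,255,255,255]}'
python3 -m creep '{"translation":[[1.5,10.5,7.5],[3,22,14],[4.5,34,19],[6.5,46,23],[8,59,25.5]],"yaw":[0,0,0,0,0],"gripper":[255,255,255,255,255]}'
```

```text
time_s: 11.08
ee_pos: [0.5088, 0.0436, 0.1743]
eef_rot: [-3.141, 0.0, 3.003]
force: [3.6, -0.6, -12.1]
grip_width: 0.0106
time_s: 11.5
ee_pos: [0.5168, 0.1037, 0.1998]
eef_rot: [-3.14, -0.0, 3.003]
force: [6.8, -2.8, -16.0]
grip_width: 0.0108
```

```bash
python3 -m creep '{"translation":[[1.5,13,0.5],[3.5,26,0],[5,38,-2],[7,50,-5.5],[8.5,62,-10]],"yaw":[0,0,0,0,0],"gripper":[255,255,255,255,255]}'
python3 -m creep '{"translation":[[1.5,11.5,-6],[3,22.5,-13],[4.5,32,-21],[5.5,41,-30.5],[6.5,48.5,-40]],"yaw":[0,0,0,0,0],"gripper":[255,255,255,255,255]}'
python3 -m creep '{"translation":[[0,0,-1],[0,1,-2],[0,1,-3]],"yaw":[0,0,0],"gripper":[255,255,255]}'
```

```text
time_s: 11.92
ee_pos: [0.5254, 0.1669, 0.1899]
eef_rot: [-3.14, -0.0, 3.003]
force: [3.2, -5.9, -8.7]
grip_width: 0.0112
time_s: 12.33
ee_pos: [0.5319, 0.2157, 0.1489]
eef_rot: [-3.138, -0.0, 3.004]
force: [0.4, -26.8, 20.7]
grip_width: 0.0111
time_s: 12.58
ee_pos: [0.5322, 0.2156, 0.1477]
eef_rot: [-3.134, 0.001, 3.003]
force: [-9.6, -22.1, 24.9]
grip_width: 0.0112
```

```bash
python3 -m creep '{"translation":[[0,0,0],[0,0,0],[0,0,0],[0,0,0],[0,0,0]],"yaw":[0,0,0,0,0],"gripper":[200,160,120,90,90]}'
python3 -m creep '{"translation":[[0,0,20],[0,0,50],[0,0,80],[0,0,100],[0,0,110]],"yaw":[0,0,0,0,0],"gripper":[90,90,90,90,90]}'
python3 -m creep '{"translation":[[-8,-20,0],[-22,-45,0],[-38,-70,0],[-50,-90,0],[-60,-100,0]],"yaw":[-0.1,-0.2,-0.3,-0.4,-0.5],"gripper":[0,0,0,0,0]}'
python3 - <<'E'
from h import *
c=cap('top','top3.png'); W=cloud(c); 
print('tray');blobs(W,.145,.16,(.2,.8,.05,.35))
blobs(W,.03,.1,(.25,.75,-.45,-.12))
blobs(W,-.01,.02,(.35,.65,-.09,.1))
o=ctrl.get_obs();print(o['ee_pos'],o['eef_rot'],o['time_s'])
E
```

```text
time_s: 13.0
ee_pos: [0.5321, 0.2161, 0.1475]
eef_rot: [-3.135, 0.0, 3.004]
force: [0.0, -0.8, 0.2]
grip_width: 0.041
time_s: 13.42
ee_pos: [0.5326, 0.2165, 0.2605]
eef_rot: [-3.137, 0.004, 3.004]
force: [0.2, -0.3, -0.7]
grip_width: 0.0607
time_s: 13.83
ee_pos: [0.4715, 0.115, 0.2597]
eef_rot: [-3.136, 0.003, 2.498]
force: [0.4, -0.2, -0.5]
grip_width: 0.091
tray
px [188. 178.] n 449 ztop 0.157 c 531 214 size 299 x 176 long-axis -7.7 deg
px [206. 210.] n 40 ztop 0.153 c 478 193 size 57 x 9 long-axis 74.8 deg
px [348. 141.] n 198 ztop 0.043 c 716 -215 size 67 x 30 long-axis -3.7 deg
px [397. 170.] n 341 ztop 0.062 c 619 -361 size 59 x 58 long-axis 68.4 deg
px [357. 169.] n 229 ztop 0.076 c 624 -237 size 32 x 32 long-axis -46.4 deg
px [360. 205.] n 444 ztop 0.063 c 512 -245 size 70 x 53 long-axis -3.3 deg
px [395. 204.] n 282 ztop 0.075 c 514 -350 size 46 x 45 long-axis -43.2 deg
px [402. 237.] n 396 ztop 0.073 c 416 -367 size 66 x 44 long-axis -45.5 deg
px [364. 238.] n 253 ztop 0.086 c 406 -244 size 67 x 64 long-axis -88.4 deg
px [410. 276.] n 426 ztop 0.073 c 300 -389 size 65 x 45 long-axis 47.8 deg
px [279. 210.] n 5071 ztop 0.009 c 500 4 size 299 x 184 long-axis -0.2 deg
[0.47066076 0.11447111 0.25992261] [-3.13556230e+00  3.08339036e-03  2.49016252e+00] 13.8833
```

View pics/top3.png

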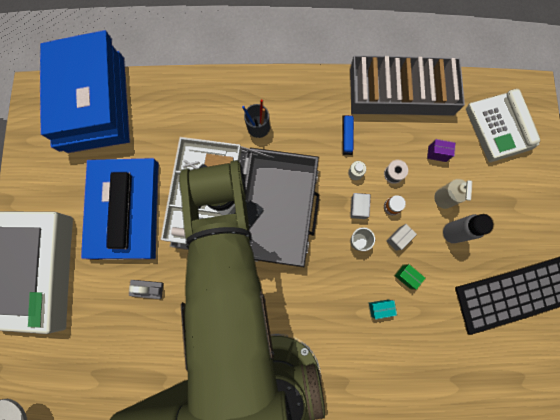

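The tray is fully open: its rim is at z 157, displaced 211 mm, and the compartment at (279,210) is clear. The tin is first.

```bash
python3 -m creep '{"translation":[[4,-30,0],[8,-65,0],[12,-100,0],[17,-140,0],[21,-175,0]],"yaw":[0.1,0.2,0.3,0.4,0.5],"gripper":[0,0,0,0,0]}'
python3 -m creep '{"translation":[[4,-35,-10],[8,-75,-30],[14,-115,-55],[18,-150,-75],[20,-178,-95]],"yaw":[0.083,0.083,0.083,0.083,0.083],"gripper":[0,0,0,0,0]}'
python3 -m creep '{"translation":[[0,0,0],[0,0,0]],"yaw":[0,0],"gripper":[0,0]}'
python3 - <<'E'
from h import *
cap('side','side2.png')
a=cv2.imread('pics/side2.png');cv2.imwrite('pics/side2c.png',cv2.resize(a[190:350,270:430],(600,600)))
E
```

```text
time_s: 14.3
ee_pos: [0.4918, -0.0622, 0.2593]
eef_rot: [-3.136, 0.002, 2.998]
force: [0.9, 0.7, -0.1]
grip_width: 0.0943
time_s: 14.72
ee_pos: [0.5122, -0.2412, 0.1632]
eef_rot: [-3.136, 0.003, 3.083]
force: [1.1, 0.1, 0.5]
grip_width: 0.094
time_s: 14.88
ee_pos: [0.5117, -0.2419, 0.1607]
eef_rot: [-3.138, -0.001, 3.082]
force: [-0.8, 0.5, 0.1]
grip_width: 0.0939
```

View pics/side2c.png

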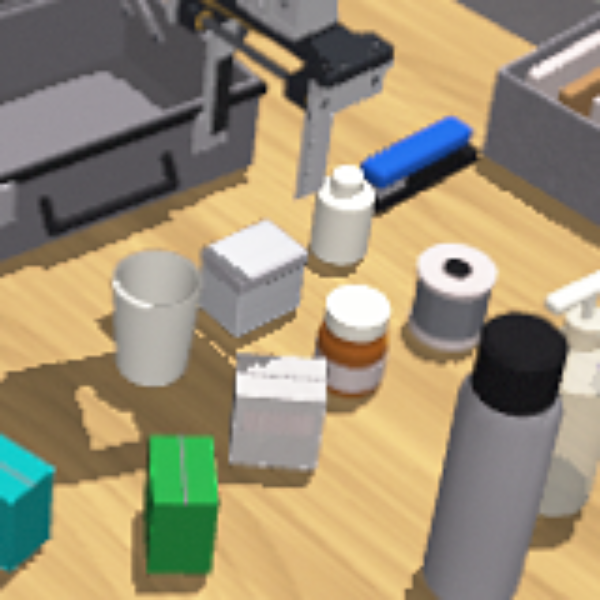

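The crop shows the gripper over the tin at (250,275), with the cup, bottle and jar clear of the fingers. I descend and grip.

```bash
python3 -m creep '{"translation":[[0,-3,-20],[0,-3,-50],[0,-3,-80],[0,-3,-105],[0,-3,-121]],"yaw":[0,0,0,0,0],"gripper":[0,0,0,0,0]}' 25
python3 -m creep '{"translation":[[0,0,0],[0,0,0],[0,0,0],[0,0,0],[0,0,0]],"yaw":[0,0,0,0,0],"gripper":[255,255,255,255,255]}' 25
python3 -m creep '{"translation":[[0,0,0],[0,0,0],[0,0,0],[0,0,0],[0,0,0]],"yaw":[0,0,0,0,0],"gripper":[255,255,255,255,255]}' 25
python3 -m creep '{"translation":[[0,0,10],[0,0,40],[0,0,75],[0,0,110],[0,0,130]],"yaw":[0,0,0,0,0],"gripper":[255,255,255,255,255]}'
```

```text
time_s: 15.35
ee_pos: [0.5123, -0.242, 0.0398]
eef_rot: [-3.137, 0.0, 3.086]
force: [0.0, 0.1, 0.3]
grip_width: 0.0938
time_s: 15.77
ee_pos: [0.513, -0.2421, 0.0413]
eef_rot: [-3.136, 0.002, 3.086]
force: [-0.1, -0.0, 0.0]
grip_width: 0.064
time_s: 16.18
ee_pos: [0.5134, -0.2424, 0.0421]
eef_rot: [-3.136, 0.004, 3.086]
force: [-1.4, -0.5, 6.6]
grip_width: 0.0499
time_s: 16.6
ee_pos: [0.5139, -0.2427, 0.1766]
eef_rot: [-3.134, 0.007, 3.086]
force: [0.4, -0.2, 0.1]
grip_width: 0.0502
```

```bash
python3 -m creep '{"translation":[[3,20,0],[6,40,0],[9,60,0],[12,80,0],[15,95,0]],"yaw":[-0.11,-0.22,-0.33,-0.44,-0.55],"gripper":[255,255,255,255,255]}'
python3 -m creep '{"translation":[[3,20,0],[6,40,0],[9,60,0],[12,80,0],[15,95,0]],"yaw":[-0.11,-0.22,-0.33,-0.44,-0.55],"gripper":[255,255,255,255,255]}'
python3 -m creep '{"translation":[[3,20,0],[6,40,0],[9,60,0],[12,80,0],[13,94,0]],"yaw":[-0.11,-0.22,-0.33,-0.44,-0.55],"gripper":[255,255,255,255,255]}'
python3 -m creep '{"translation":[[0,0,0],[0,0,0]],"yaw":[0,0],"gripper":[255,255]}'
```

```text
time_s: 17.02
ee_pos: [0.5288, -0.1463, 0.1772]
eef_rot: [-3.134, 0.007, 2.531]
force: [-0.5, -0.6, -1.7]
grip_width: 0.0498
time_s: 17.43
ee_pos: [0.5436, -0.0498, 0.1777]
eef_rot: [-3.134, 0.007, 1.976]
force: [0.5, -0.1, -1.3]
grip_width: 0.0499
time_s: 17.85
ee_pos: [0.5566, 0.0457, 0.1782]
eef_rot: [-3.134, 0.007, 1.421]
force: [-0.1, 0.6, -1.8]
grip_width: 0.0498
time_s: 18.02
ee_pos: [0.5564, 0.0461, 0.1785]
eef_rot: [-3.134, 0.007, 1.425]
force: [0.8, -0.4, -1.6]
grip_width: 0.0497
```

```bash
python3 -m creep '{"translation":[[0,-2,-25],[0,-3,-60],[0,-3,-90],[0,-3,-112],[0,-3,-121]],"yaw":[0.01,0.01,0.01,0.01,0.01],"gripper":[255,255,255,255,255]}'
python3 -m creep '{"translation":[[0,0,-2],[0,0,-4],[0,0,-6],[0,0,-7.5],[0,0,-8.5]],"yaw":[0,0,0,0,0],"gripper":[255,255,255,255,255]}'
```

```text
time_s: 18.43
ee_pos: [0.5548, 0.0421, 0.0547]
eef_rot: [-3.13, 0.007, 1.437]
force: [-0.4, 0.4, -2.1]
grip_width: 0.0499
time_s: 18.85
ee_pos: [0.5554, 0.042, 0.0472]
eef_rot: [-3.132, 0.007, 1.437]
force: [-5.7, -4.2, 19.3]
grip_width: 0.05
```

```bash
python3 -m creep '{"translation":[[0,0,0],[0,0,0],[0,0,0],[0,0,0]],"yaw":[0,0,0,0],"gripper":[85,85,85,85]}'
python3 -m creep '{"translation":[[0,0,15],[0,0,45],[0,0,80],[0,0,115],[0,0,135]],"yaw":[0,0,0,0,0],"gripper":[85,85,85,85,85]}'
python3 -m creep '{"translation":[[-9,-25,0],[-18,-52,0],[-27,-80,0],[-37,-110,0],[-46,-137,0]],"yaw":[0.06,0.12,0.18,0.24,0.3],"gripper":[0,0,0,0,0]}'
python3 -m creep '{"translation":[[-9,-28,0],[-18,-55,0],[-27,-83,0],[-37,-110,0],[-46,-137,0]],"yaw":[0.06,0.12,0.18,0.24,0.3],"gripper":[0,0,0,0,0]}'
python3 - <<'E'
from h import *
c=cap('top','top4.png'); W=cloud(c)
blobs(W,.03,.1,(.25,.75,-.45,-.02)); print('tin');blobs(W,.05,.08,(.4,.65,-.08,.11))
o=ctrl.get_obs();print(o['ee_pos'],o['eef_rot'],o['time_s'])
E
```

```text
time_s: 19.18
ee_pos: [0.5555, 0.042, 0.0475]
eef_rot: [-3.132, 0.007, 1.437]
force: [-0.4, 0.2, 0.1]
grip_width: 0.0626
time_s: 19.6
ee_pos: [0.5563, 0.0421, 0.1865]
eef_rot: [-3.136, 0.007, 1.437]
force: [0.5, -0.3, 0.2]
grip_width: 0.0628
time_s: 20.02
ee_pos: [0.5096, -0.0962, 0.1866]
eef_rot: [-3.136, 0.007, 1.741]
force: [0.3, -0.2, -0.0]
grip_width: 0.092
time_s: 20.43
ee_pos: [0.4629, -0.2345, 0.1868]
eef_rot: [-3.136, 0.007, 2.044]
force: [0.7, -0.4, 0.3]
grip_width: 0.0942
px [348. 140.] n 201 ztop 0.042 c 717 -215 size 67 x 30 long-axis -4.0 deg
px [307. 200.] n 880 ztop 0.091 c 494 -60 size 334 x 99 long-axis -4.0 deg
px [397. 170.] n 334 ztop 0.062 c 619 -360 size 59 x 59 long-axis -21.5 deg
px [357. 168.] n 192 ztop 0.077 c 620 -239 size 28 x 28 long-axis -60.0 deg
px [405. 238.] n 233 ztop 0.073 c 413 -369 size 65 x 38 long-axis -45.4 deg
px [411. 276.] n 424 ztop 0.073 c 299 -389 size 66 x 45 long-axis 48.1 deg
tin
px [246. 194.] n 93 ztop 0.077 c 541 95 size 202 x 2 long-axis -7.4 deg
px [264. 190.] n 410 ztop 0.068 c 555 42 size 70 x 52 long-axis 82.4 deg
[ 0.46171802 -0.23802653  0.18677531] [-3.13568003  0.0077266   2.04656415] 20.4833
```

```bash
python3 -m creep '{"translation":[[-12,-35,0],[-25,-70,0],[-38,-105,0],[-44,-124,0],[-46,-129,0]],"yaw":[0.06,0.12,0.18,0.24,0.3],"gripper":[0,0,0,0,0]}'
python3 -m creep '{"translation":[[0,0,-25],[0,0,-60],[0,0,-95],[0,0,-125],[0,0,-138]],"yaw":[0,0,0,0,0],"gripper":[0,0,0,0,0]}' 20
python3 -m creep '{"translation":[[0,0,0],[0,0,0],[0,0,0],[0,0,0],[0,0,0]],"yaw":[0,0,0,0,0],"gripper":[255,255,255,255,255]}' 20
python3 -m creep '{"translation":[[0,0,0],[0,0,0],[0,0,0],[0,0,0],[0,0,0]],"yaw":[0,0,0,0,0],"gripper":[255,255,255,255,255]}' 20
```

```text
time_s: 20.9
ee_pos: [0.4143, -0.3698, 0.1866]
eef_rot: [-3.135, 0.008, 2.347]
force: [-0.5, 0.8, -0.7]
grip_width: 0.0937
time_s: 21.32
ee_pos: [0.4131, -0.3685, 0.0448]
eef_rot: [-3.135, 0.003, 2.346]
force: [-0.7, 0.1, -0.7]
grip_width: 0.0939
time_s: 21.73
ee_pos: [0.4136, -0.3689, 0.0461]
eef_rot: [-3.135, 0.005, 2.346]
force: [-0.3, -0.4, -0.2]
grip_width: 0.064
time_s: 22.15
ee_pos: [0.4139, -0.369, 0.0466]
eef_rot: [-3.136, 0.006, 2.346]
force: [-0.0, 1.7, 6.0]
grip_width: 0.044
```

```bash
python3 -m creep '{"translation":[[0,0,10],[0,0,40],[0,0,75],[0,0,115],[0,0,140]],"yaw":[0,0,0,0,0],"gripper":[255,255,255,255,255]}'
python3 -m creep '{"translation":[[2,20,0],[5,50,0],[8,80,0],[11,110,0],[15,142,0]],"yaw":[-0.06,-0.12,-0.18,-0.24,-0.303],"gripper":[255,255,255,255,255]}'
python3 -m creep '{"translation":[[3,30,0],[6,60,0],[9,90,0],[12,116,0],[15,142,0]],"yaw":[-0.06,-0.12,-0.18,-0.24,-0.303],"gripper":[255,255,255,255,255]}'
python3 -m creep '{"translation":[[3,30,0],[6,60,0],[9,90,0],[12,120,0],[14,136,0]],"yaw":[-0.06,-0.12,-0.18,-0.24,-0.303],"gripper":[255,255,255,255,255]}'
python3 -m creep '{"translation":[[0,0,0],[0,0,0]],"yaw":[0,0],"gripper":[255,255]}'
```

```text
time_s: 22.57
ee_pos: [0.4141, -0.3694, 0.191]
eef_rot: [-3.135, 0.009, 2.346]
force: [-0.0, -0.6, -0.0]
grip_width: 0.0437
time_s: 22.98
ee_pos: [0.4287, -0.2262, 0.1915]
eef_rot: [-3.135, 0.01, 2.04]
force: [-0.1, -0.6, -0.5]
grip_width: 0.0441
time_s: 23.4
ee_pos: [0.4435, -0.0828, 0.1921]
eef_rot: [-3.136, 0.01, 1.734]
force: [0.9, -1.4, -1.0]
grip_width: 0.044
time_s: 23.82
ee_pos: [0.4572, 0.0556, 0.1927]
eef_rot: [-3.136, 0.01, 1.43]
force: [0.4, -1.7, -1.1]
grip_width: 0.0437
time_s: 23.98
ee_pos: [0.4571, 0.056, 0.1931]
eef_rot: [-3.136, 0.01, 1.433]
force: [0.4, -0.3, -0.0]
grip_width: 0.0441
```

```bash
python3 -m creep '{"translation":[[0,0,-25],[0,0,-60],[0,0,-95],[0,0,-120],[0,0,-130]],"yaw":[0,0,0,0,0],"gripper":[255,255,255,255,255]}'
python3 -m creep '{"translation":[[0,0,-2],[0,0,-4],[0,0,-6],[0,0,-8],[0,0,-9]],"yaw":[0,0,0,0,0],"gripper":[255,255,255,255,255]}'
```

```text
time_s: 24.4
ee_pos: [0.4555, 0.0548, 0.0603]
eef_rot: [-3.132, 0.011, 1.433]
force: [0.3, 0.1, -0.4]
grip_width: 0.044
time_s: 24.82
ee_pos: [0.456, 0.0547, 0.0521]
eef_rot: [-3.133, 0.011, 1.433]
force: [0.7, -0.2, -0.8]
grip_width: 0.0438
```

```bash
python3 -m creep '{"translation":[[0,0,-1],[0,0,-2],[0,0,-2.5]],"yaw":[0,0,0],"gripper":[255,255,255]}'
python3 -m creep '{"translation":[[0,0,0],[0,0,0],[0,0,0],[0,0,0]],"yaw":[0,0,0,0],"gripper":[105,105,105,105]}'
python3 -m creep '{"translation":[[0,0,15],[0,0,45],[0,0,80],[0,0,115],[0,0,130]],"yaw":[0,0,0,0,0],"gripper":[105,105,105,105,105]}'
```

```text
time_s: 25.07
ee_pos: [0.4563, 0.0547, 0.0514]
eef_rot: [-3.134, 0.011, 1.434]
force: [-16.4, -2.9, 34.4]
grip_width: 0.0437
time_s: 25.4
ee_pos: [0.4564, 0.0547, 0.0515]
eef_rot: [-3.134, 0.011, 1.434]
force: [0.1, 0.7, -0.6]
grip_width: 0.0553
time_s: 25.82
ee_pos: [0.4574, 0.0548, 0.1856]
eef_rot: [-3.139, 0.01, 1.434]
force: [0.1, 0.2, 0.4]
grip_width: 0.0551
```

```bash
python3 -m creep '{"translation":[[3,-20,0],[7,-50,0],[11,-80,0],[15,-108,0],[19,-135,0]],"yaw":[-0.1,-0.2,-0.3,-0.4,-0.478],"gripper":[0,0,0,0,0]}'
python3 -m creep '{"translation":[[4,-27,0],[8,-54,0],[12,-81,0],[15,-108,0],[19,-135,0]],"yaw":[-0.1,-0.2,-0.3,-0.4,-0.478],"gripper":[0,0,0,0,0]}'
python3 - <<'E'
from h import *
c=cap('top','top5.png'); W=cloud(c)
blobs(W,.03,.1,(.45,.75,-.45,-.15)); print('in');blobs(W,.05,.085,(.4,.65,-.08,.11))
o=ctrl.get_obs();print(o['ee_pos'],o['eef_rot'],o['time_s'])
E
```

```text
time_s: 26.23
ee_pos: [0.4764, -0.0816, 0.1856]
eef_rot: [-3.139, 0.01, 0.951]
force: [0.0, 0.2, 0.6]
grip_width: 0.085
time_s: 26.65
ee_pos: [0.4953, -0.2181, 0.1854]
eef_rot: [-3.139, 0.01, 0.467]
force: [0.4, 1.2, 0.1]
grip_width: 0.0941
px [348. 141.] n 204 ztop 0.042 c 717 -215 size 68 x 30 long-axis -4.2 deg
px [399. 166.] n 163 ztop 0.063 c 631 -366 size 60 x 33 long-axis 64.5 deg
px [351. 166.] n 31 ztop 0.063 c 631 -221 size 34 x 8 long-axis -29.9 deg
px [402. 206.] n 43 ztop 0.075 c 508 -366 size 33 x 12 long-axis -23.4 deg
in
px [250. 170.] n 33 ztop 0.082 c 609 86 size 63 x 1 long-axis -7.7 deg
px [264. 190.] n 407 ztop 0.068 c 555 41 size 70 x 52 long-axis 83.2 deg
px [245. 200.] n 50 ztop 0.080 c 519 98 size 96 x 1 long-axis -7.3 deg
px [260. 222.] n 348 ztop 0.078 c 455 52 size 64 x 45 long-axis 82.5 deg
[ 0.49560514 -0.22173605  0.18523719] [-3.14006055  0.01028774  0.46006323] 26.7
```

Tin and carton stand as planned. The jar isn't on the list of things that may get knocked, so I go on to (514,-350).

```bash
python3 -m creep '{"translation":[[4,-27,0],[8,-54,0],[12,-81,0],[16,-108,0],[18,-128,0]],"yaw":[-0.1,-0.2,-0.3,-0.4,-0.46],"gripper":[0,0,0,0,0]}'
python3 -m creep '{"translation":[[0,0,-20],[0,0,-50],[0,0,-50],[0,0,-50]],"yaw":[0,0,0,0],"gripper":[0,0,0,0]}' 20
```

```text
time_s: 27.12
ee_pos: [0.5136, -0.3516, 0.1848]
eef_rot: [-3.14, 0.011, -0.006]
force: [-0.4, 0.5, -0.4]
grip_width: 0.0936
time_s: 27.45
ee_pos: [0.5131, -0.3512, 0.1339]
eef_rot: [-3.138, 0.013, -0.006]
force: [-0.1, 0.7, 0.4]
grip_width: 0.0938
```

```bash
python3 - <<'E'
from h import *
cap('side','side3.png')
a=cv2.imread('pics/side3.png');cv2.imwrite('pics/side3c.png',cv2.resize(a[190:350,290:450],(600,600)))
E
```

```text
(no output)
```

View pics/side3c.png

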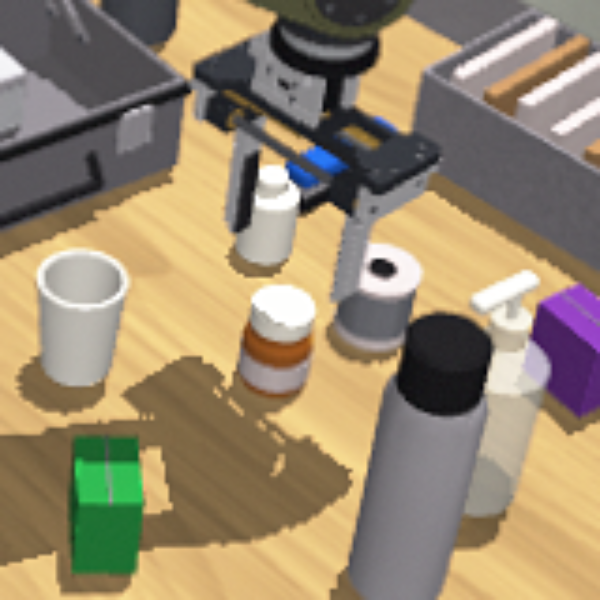

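The jar at (280,340) is centred under the open fingers and the reel is clear, so I descend.

```bash
python3 -m creep '{"translation":[[0,1,-20],[0,1,-45],[0,1,-70],[0,1,-85],[0,1,-92]],"yaw":[0,0,0,0,0],"gripper":[0,0,0,0,0]}' 20
python3 -m creep '{"translation":[[0,0,0],[0,0,0],[0,0,0],[0,0,0],[0,0,0]],"yaw":[0,0,0,0,0],"gripper":[255,255,255,255,255]}' 20
python3 -m creep '{"translation":[[0,0,0],[0,0,0],[0,0,0],[0,0,0],[0,0,0]],"yaw":[0,0,0,0,0],"gripper":[255,255,255,255,255]}' 20
python3 -m creep '{"translation":[[0,0,10],[0,0,40],[0,0,75],[0,0,115],[0,0,140]],"yaw":[0,0,0,0,0],"gripper":[255,255,255,255,255]}'
```

```text
time_s: 27.92
ee_pos: [0.514, -0.3503, 0.0434]
eef_rot: [-3.14, 0.011, -0.005]
force: [0.3, -0.1, 0.7]
grip_width: 0.0936
time_s: 28.33
ee_pos: [0.5143, -0.3506, 0.0445]
eef_rot: [-3.141, 0.01, -0.005]
force: [-0.1, -0.8, -0.2]
grip_width: 0.064
time_s: 28.75
ee_pos: [0.5146, -0.3508, 0.0451]
eef_rot: [-3.141, 0.009, -0.005]
force: [-0.7, 0.8, 6.1]
grip_width: 0.0532
time_s: 29.17
ee_pos: [0.515, -0.351, 0.1897]
eef_rot: [3.14, 0.006, -0.005]
force: [1.5, 0.7, -0.3]
grip_width: 0.0534
```

```bash
python3 -m creep '{"translation":[[-1,20,0],[-2,40,0],[-4,60,0],[-5,82,0],[-6,104,0]],"yaw":[0.1,0.2,0.3,0.4,0.48],"gripper":[255,255,255,255,255]}'
python3 -m creep '{"translation":[[-1,20,0],[-2,40,0],[-4,60,0],[-5,82,0],[-6,104,0]],"yaw":[0.1,0.2,0.3,0.4,0.48],"gripper":[255,255,255,255,255]}'
python3 -m creep '{"translation":[[-1,20,0],[-2,40,0],[-4,60,0],[-5,82,0],[-6,102,0]],"yaw":[0.1,0.2,0.3,0.4,0.48],"gripper":[255,255,255,255,255]}'
python3 -m creep '{"translation":[[0,0,0],[0,0,0]],"yaw":[0,0],"gripper":[255,255]}'
```

```text
time_s: 29.58
ee_pos: [0.5086, -0.2461, 0.1902]
eef_rot: [3.14, 0.006, 0.48]
force: [0.0, 0.3, -1.3]
grip_width: 0.0531
time_s: 30.0
ee_pos: [0.5023, -0.1411, 0.1907]
eef_rot: [3.14, 0.006, 0.965]
force: [0.2, 0.4, -0.6]
grip_width: 0.053
time_s: 30.42
ee_pos: [0.496, -0.038, 0.1913]
eef_rot: [3.139, 0.006, 1.45]
force: [0.2, -0.1, -1.0]
grip_width: 0.0533
time_s: 30.58
ee_pos: [0.4959, -0.0373, 0.1919]
eef_rot: [3.139, 0.006, 1.451]
force: [0.1, 0.3, -1.0]
grip_width: 0.0533
```

```bash
python3 -m creep '{"translation":[[0,-2,-25],[0,-2,-60],[0,-2,-95],[0,-2,-120],[0,-2,-131]],"yaw":[0,0,0,0,0],"gripper":[255,255,255,255,255]}'
python3 -m creep '{"translation":[[0,0,-2],[0,0,-4],[0,0,-6],[0,0,-8],[0,0,-9]],"yaw":[0,0,0,0,0],"gripper":[255,255,255,255,255]}'
```

```text
time_s: 31.0
ee_pos: [0.4945, -0.0401, 0.0579]
eef_rot: [-3.14, 0.006, 1.448]
force: [-0.3, 0.2, -2.1]
grip_width: 0.0533
time_s: 31.42
ee_pos: [0.4952, -0.0402, 0.05]
eef_rot: [3.141, 0.006, 1.448]
force: [-5.5, 1.4, 20.3]
grip_width: 0.053
```

```bash
python3 -m creep '{"translation":[[0,0,0],[0,0,0],[0,0,0],[0,0,0]],"yaw":[0,0,0,0],"gripper":[76,76,76,76]}'
python3 -m creep '{"translation":[[0,0,15],[0,0,45],[0,0,80],[0,0,115],[0,0,130]],"yaw":[0,0,0,0,0],"gripper":[76,76,76,76,76]}'
python3 -m creep '{"translation":[[0,-13,0],[0,-26,0],[0,-40,0],[0,-53,0],[0,-66,0]],"yaw":[-0.1,-0.2,-0.3,-0.4,-0.483],"gripper":[0,0,0,0,0]}'
python3 -m creep '{"translation":[[12,-13,0],[24,-26,0],[36,-40,0],[48,-53,0],[60,-66,0]],"yaw":[-0.1,-0.2,-0.3,-0.4,-0.483],"gripper":[0,0,0,0,0]}'
python3 -m creep '{"translation":[[14,-13,0],[28,-26,0],[42,-40,0],[55,-53,0],[66,-65,0]],"yaw":[-0.1,-0.2,-0.3,-0.4,-0.483],"gripper":[0,0,0,0,0]}'
python3 -m creep '{"translation":[[0,0,0],[0,0,0]],"yaw":[0,0],"gripper":[0,0]}'
```

```text
time_s: 31.75
ee_pos: [0.4953, -0.0402, 0.0503]
eef_rot: [3.14, 0.006, 1.448]
force: [0.1, 0.6, 0.7]
grip_width: 0.0657
time_s: 32.17
ee_pos: [0.4964, -0.0403, 0.1847]
eef_rot: [3.135, 0.006, 1.448]
force: [0.6, 0.7, 1.1]
grip_width: 0.0658
time_s: 32.58
ee_pos: [0.4963, -0.1069, 0.1848]
eef_rot: [3.135, 0.006, 0.96]
force: [0.2, -0.7, -0.0]
grip_width: 0.0933
time_s: 33.0
ee_pos: [0.5568, -0.1736, 0.1848]
eef_rot: [3.135, 0.006, 0.472]
force: [0.1, -0.0, 0.5]
grip_width: 0.0943
time_s: 33.42
ee_pos: [0.6234, -0.2394, 0.1845]
eef_rot: [3.135, 0.006, -0.016]
force: [-0.1, -0.7, 0.3]
grip_width: 0.0939
time_s: 33.58
ee_pos: [0.6233, -0.2396, 0.1838]
eef_rot: [3.136, 0.007, -0.015]
force: [-0.1, -0.3, -0.5]
grip_width: 0.0939
```

```bash
python3 -m creep '{"translation":[[0,1,-25],[0,1,-65],[0,1,-100],[0,1,-130],[0,1,-145]],"yaw":[0,0,0,0,0],"gripper":[0,0,0,0,0]}' 20
python3 -m creep '{"translation":[[0,0,0],[0,0,0],[0,0,0],[0,0,0],[0,0,0]],"yaw":[0,0,0,0,0],"gripper":[255,255,255,255,255]}' 20
python3 -m creep '{"translation":[[0,0,0],[0,0,0],[0,0,0],[0,0,0],[0,0,0]],"yaw":[0,0,0,0,0],"gripper":[255,255,255,255,255]}' 20
python3 -m creep '{"translation":[[0,0,10],[0,0,40],[0,0,75],[0,0,115],[0,0,140]],"yaw":[0,0,0,0,0],"gripper":[255,255,255,255,255]}'
```

```text
time_s: 34.0
ee_pos: [0.6212, -0.237, 0.0348]
eef_rot: [3.138, 0.012, -0.012]
force: [0.3, 0.7, 0.1]
grip_width: 0.094
time_s: 34.42
ee_pos: [0.6218, -0.2372, 0.0365]
eef_rot: [3.137, 0.01, -0.012]
force: [-0.2, -0.3, -0.4]
grip_width: 0.0639
time_s: 34.83
ee_pos: [0.6222, -0.2375, 0.0375]
eef_rot: [3.136, 0.008, -0.012]
force: [-1.3, -0.2, 7.4]
grip_width: 0.0478
time_s: 35.25
ee_pos: [0.6226, -0.2377, 0.1821]
eef_rot: [3.135, 0.005, -0.012]
force: [0.6, -0.2, -1.1]
grip_width: 0.0476
```

```bash
python3 -m creep '{"translation":[[-2,12,0],[-4,24,0],[-6,36,0],[-8,49,0],[-11,62,0]],"yaw":[0.1,0.2,0.3,0.4,0.483],"gripper":[255,255,255,255,255]}'
python3 -m creep '{"translation":[[-2,12,0],[-4,24,0],[-6,36,0],[-8,49,0],[-11,62,0]],"yaw":[0.1,0.2,0.3,0.4,0.483],"gripper":[255,255,255,255,255]}'
python3 -m creep '{"translation":[[-2,12,0],[-4,24,0],[-6,36,0],[-8,49,0],[-10,60,0]],"yaw":[0.1,0.2,0.3,0.4,0.475],"gripper":[255,255,255,255,255]}'
python3 -m creep '{"translation":[[0,0,0],[0,0,0]],"yaw":[0,0],"gripper":[255,255]}'
```

```text
time_s: 35.67
ee_pos: [0.6114, -0.175, 0.1825]
eef_rot: [3.135, 0.005, 0.476]
force: [0.6, 0.4, -1.7]
grip_width: 0.0474
time_s: 36.08
ee_pos: [0.6001, -0.1123, 0.183]
eef_rot: [3.135, 0.005, 0.965]
force: [0.1, 0.2, -1.9]
grip_width: 0.0473
time_s: 36.5
ee_pos: [0.5897, -0.0514, 0.1834]
eef_rot: [3.136, 0.005, 1.445]
force: [0.1, 0.0, -0.4]
grip_width: 0.0475
time_s: 36.67
ee_pos: [0.5897, -0.0511, 0.1839]
eef_rot: [3.135, 0.005, 1.444]
force: [0.2, 0.1, -1.8]
grip_width: 0.0475
```

```bash
python3 -m creep '{"translation":[[0,0,-25],[0,0,-60],[0,0,-95],[0,0,-120],[0,0,-131]],"yaw":[0,0,0,0,0],"gripper":[255,255,255,255,255]}'
python3 -m creep '{"translation":[[0,0,-2],[0,0,-4],[0,0,-6],[0,0,-7],[0,0,-8]],"yaw":[0,0,0,0,0],"gripper":[255,255,255,255,255]}'
```

```text
time_s: 37.08
ee_pos: [0.5882, -0.0517, 0.0494]
eef_rot: [3.14, 0.005, 1.441]
force: [0.2, -0.1, -0.9]
grip_width: 0.0474
time_s: 37.5
ee_pos: [0.5888, -0.0518, 0.0426]
eef_rot: [3.138, 0.005, 1.441]
force: [1.0, -0.4, -0.8]
grip_width: 0.0471
```

```bash
python3 -m creep '{"translation":[[0,0,-0.5],[0,0,-1],[0,0,-1.5],[0,0,-1.5]],"yaw":[0,0,0,0],"gripper":[255,255,255,255]}'
python3 -m creep '{"translation":[[0,0,0],[0,0,0],[0,0,0],[0,0,0]],"yaw":[0,0,0,0],"gripper":[92,92,92,92]}'
python3 -m creep '{"translation":[[0,0,15],[0,0,45],[0,0,80],[0,0,115],[0,0,135]],"yaw":[0,0,0,0,0],"gripper":[92,92,92,92,92]}'
python3 -m creep '{"translation":[[-2,-20,0],[-4,-40,0],[-6,-60,0],[-8,-75,0],[-10,-90,0]],"yaw":[-0.1,-0.2,-0.3,-0.4,-0.483],"gripper":[0,0,0,0,0]}'
python3 - <<'E'
from h import *
c=cap('top','top6.png'); W=cloud(c)
blobs(W,.03,.1,(.5,.75,-.45,-.28)); print('in');blobs(W,.05,.085,(.38,.65,-.1,.11))
o=ctrl.get_obs();print(o['ee_pos'],o['eef_rot'],o['time_s'])
E
```

```text
time_s: 37.83
ee_pos: [0.5893, -0.0518, 0.0424]
eef_rot: [3.137, 0.005, 1.441]
force: [-3.2, 0.1, 9.3]
grip_width: 0.0476
time_s: 38.17
ee_pos: [0.5893, -0.0518, 0.0424]
eef_rot: [3.137, 0.005, 1.441]
force: [0.3, 0.1, 0.4]
grip_width: 0.0599
time_s: 38.58
ee_pos: [0.59, -0.0519, 0.1813]
eef_rot: [3.133, 0.005, 1.441]
force: [-0.4, -0.7, 0.6]
grip_width: 0.0601
time_s: 39.0
ee_pos: [0.5798, -0.1429, 0.1812]
eef_rot: [3.133, 0.005, 0.952]
force: [0.5, -0.3, -0.9]
grip_width: 0.0898
px [397. 170.] n 340 ztop 0.061 c 619 -360 size 60 x 59 long-axis 86.6 deg
in
px [304. 159.] n 29 ztop 0.081 c 648 -75 size 27 x 3 long-axis 84.0 deg
px [246. 194.] n 106 ztop 0.082 c 538 96 size 211 x 3 long-axis -7.1 deg
px [295. 179.] n 174 ztop 0.082 c 588 -52 size 33 x 25 long-axis 51.9 deg
px [264. 190.] n 408 ztop 0.069 c 555 41 size 69 x 52 long-axis 82.3 deg
px [286. 207.] n 41 ztop 0.080 c 501 -24 size 35 x 10 long-axis -25.3 deg
px [260. 223.] n 350 ztop 0.078 c 455 52 size 64 x 44 long-axis 82.4 deg
[ 0.5794642  -0.14501292  0.18115937] [3.1326516  0.00553787 0.94522964] 39.05
```

View pics/top6.png

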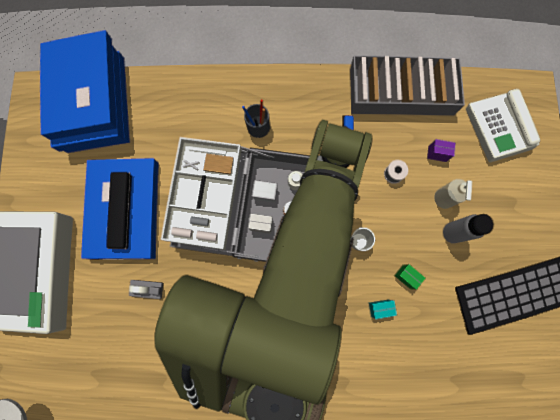

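Bottle, tin, carton and jar are in the compartment, and the instrument case is still on the file box. The reel at (397,170) has not moved, so I go for it.

```bash
python3 -m creep '{"translation":[[4,-22,0],[8,-44,0],[12,-66,0],[16,-88,0],[20,-108,0]],"yaw":[-0.1,-0.2,-0.3,-0.4,-0.473],"gripper":[0,0,0,0,0]}'
python3 -m creep '{"translation":[[4,-22,0],[8,-44,0],[12,-66,0],[16,-88,0],[19,-104,0]],"yaw":[-0.1,-0.2,-0.3,-0.4,-0.473],"gripper":[0,0,0,0,0]}'
python3 -m creep '{"translation":[[0,0,0],[0,0,0]],"yaw":[0,0],"gripper":[0,0]}'
python3 -m creep '{"translation":[[0,0,-25],[0,0,-50],[0,0,-55],[0,0,-55]],"yaw":[0,0,0,0],"gripper":[0,0,0,0]}' 20
```

```text
time_s: 39.47
ee_pos: [0.5996, -0.254, 0.181]
eef_rot: [3.133, 0.006, 0.468]
force: [0.7, 0.5, 1.4]
grip_width: 0.0942
time_s: 39.88
ee_pos: [0.6186, -0.3594, 0.1805]
eef_rot: [3.133, 0.006, -0.01]
force: [0.7, 0.2, -0.5]
grip_width: 0.0941
time_s: 40.05
ee_pos: [0.6184, -0.3595, 0.1797]
eef_rot: [3.134, 0.007, -0.008]
force: [-0.5, 0.1, -0.2]
grip_width: 0.0939
time_s: 40.38
ee_pos: [0.618, -0.358, 0.1231]
eef_rot: [3.136, 0.01, -0.005]
force: [-0.1, -0.3, 0.5]
grip_width: 0.0942
```

```bash
python3 -m creep '{"translation":[[1,-2,-20],[1,-2,-45],[1,-2,-65],[1,-2,-78],[1,-2,-85]],"yaw":[0,0,0,0,0],"gripper":[0,0,0,0,0]}' 20
python3 -m creep '{"translation":[[0,0,0],[0,0,0],[0,0,0],[0,0,0],[0,0,0]],"yaw":[0,0,0,0,0],"gripper":[255,255,255,255,255]}' 20
python3 -m creep '{"translation":[[0,0,0],[0,0,0],[0,0,0],[0,0,0]],"yaw":[0,0,0,0],"gripper":[255,255,255,255]}' 20
python3 -m creep '{"translation":[[0,0,10],[0,0,40],[0,0,75],[0,0,115],[0,0,140]],"yaw":[0,0,0,0,0],"gripper":[255,255,255,255,255]}'
```

```text
time_s: 40.8
ee_pos: [0.6191, -0.3595, 0.0378]
eef_rot: [3.136, 0.01, -0.004]
force: [-0.4, -0.6, 0.1]
grip_width: 0.0941
time_s: 41.22
ee_pos: [0.6194, -0.3597, 0.0389]
eef_rot: [3.135, 0.009, -0.004]
force: [-0.4, 0.3, -0.7]
grip_width: 0.064
time_s: 41.55
ee_pos: [0.6194, -0.3597, 0.0389]
eef_rot: [3.135, 0.009, -0.004]
force: [0.2, 0.6, 0.3]
grip_width: 0.0609
time_s: 41.97
ee_pos: [0.6199, -0.36, 0.1842]
eef_rot: [3.133, 0.005, -0.004]
force: [-0.5, 0.2, 0.1]
grip_width: 0.0611
```

```bash
python3 -m creep '{"translation":[[-12,18,0],[-27,41,0],[-42,64,0],[-57,88,0],[-72,111,0]],"yaw":[0.1,0.2,0.3,0.4,0.48],"gripper":[255,255,255,255,255]}'
python3 -m creep '{"translation":[[-15,22,0],[-30,44,0],[-44,66,0],[-58,88,0],[-72,111,0]],"yaw":[0.1,0.2,0.3,0.4,0.48],"gripper":[255,255,255,255,255]}'
python3 -m creep '{"translation":[[-15,22,0],[-30,44,0],[-44,66,0],[-60,92,0],[-72,109,0]],"yaw":[0.1,0.2,0.3,0.4,0.477],"gripper":[255,255,255,255,255]}'
python3 -m creep '{"translation":[[0,0,0],[0,0,0]],"yaw":[0,0],"gripper":[255,255]}'
```

```text
time_s: 42.38
ee_pos: [0.547, -0.2479, 0.185]
eef_rot: [3.132, 0.005, 0.481]
force: [1.6, 0.1, -0.1]
grip_width: 0.0608
time_s: 42.8
ee_pos: [0.4742, -0.136, 0.1858]
eef_rot: [3.131, 0.005, 0.967]
force: [-0.2, -0.4, -0.4]
grip_width: 0.0608
time_s: 43.22
ee_pos: [0.401, -0.0255, 0.1865]
eef_rot: [3.13, 0.004, 1.449]
force: [0.2, 0.2, -0.9]
grip_width: 0.0612
time_s: 43.38
ee_pos: [0.401, -0.025, 0.1875]
eef_rot: [3.128, 0.004, 1.45]
force: [-0.4, -0.4, -0.8]
grip_width: 0.0607
```

```bash
python3 -m creep '{"translation":[[0,-1,-25],[0,-2,-60],[0,-2,-95],[0,-2,-122],[0,-2,-133]],"yaw":[0,0,0,0,0],"gripper":[255,255,255,255,255]}'
python3 -m creep '{"translation":[[0,0,-2],[0,0,-4],[0,0,-6],[0,0,-7.5],[0,0,-8.5]],"yaw":[0,0,0,0,0],"gripper":[255,255,255,255,255]}'
```

```text
time_s: 43.8
ee_pos: [0.4, -0.0276, 0.0516]
eef_rot: [3.132, 0.004, 1.448]
force: [0.1, -0.7, -0.7]
grip_width: 0.061
time_s: 44.22
ee_pos: [0.4006, -0.0277, 0.0438]
eef_rot: [3.13, 0.004, 1.447]
force: [1.9, 2.8, 10.8]
grip_width: 0.0609
```

```bash
python3 -m creep '{"translation":[[0,0,0],[0,0,0],[0,0,0],[0,0,0]],"yaw":[0,0,0,0],"gripper":[60,60,60,60]}'
python3 -m creep '{"translation":[[0,0,15],[0,0,50],[0,0,90],[0,0,130],[0,0,170]],"yaw":[0,0,0,0,0],"gripper":[60,60,60,60,60]}'
python3 -m creep '{"translation":[[8,15,8],[17,31,16],[26,48,24],[35,64,30],[44,81,36]],"yaw":[0.1,0.2,0.31,0.42,0.52],"gripper":[60,60,60,60,60]}'
python3 -m creep '{"translation":[[8,15,0],[17,31,0],[26,48,0],[35,64,0],[44,81,0]],"yaw":[0.1,0.2,0.31,0.42,0.52],"gripper":[60,60,60,60,60]}'
python3 -m creep '{"translation":[[8,15,0],[17,31,0],[26,48,0],[36,67,0],[44,82,0]],"yaw":[0.1,0.2,0.31,0.42,0.518],"gripper":[60,60,60,60,60]}'
python3 - <<'E'
from h import *
c=cap('top','top7.png'); W=cloud(c)
print('in');blobs(W,.05,.085,(.36,.65,-.1,.11))
print('tray');blobs(W,.145,.16,(.2,.8,.05,.35))
print('icase');blobs(W,.085,.11,(.35,.65,.40,.56))
o=ctrl.get_obs();print(o['ee_pos'],o['eef_rot'],o['time_s'])
a=cv2.imread('pics/top7.png');cv2.imwrite('pics/top7c.png',cv2.resize(a[120:280,70:340],(800,474)))
E
```

```text
time_s: 44.55
ee_pos: [0.4008, -0.0277, 0.044]
eef_rot: [3.13, 0.004, 1.447]
force: [-0.4, -0.2, 0.1]
grip_width: 0.0718
time_s: 44.97
ee_pos: [0.4002, -0.0276, 0.2161]
eef_rot: [3.13, 0.005, 1.447]
force: [0.3, -0.0, -1.0]
grip_width: 0.0719
time_s: 45.38
ee_pos: [0.4444, 0.0542, 0.2527]
eef_rot: [3.13, 0.005, 1.973]
force: [-0.4, -0.8, 0.4]
grip_width: 0.0719
time_s: 45.8
ee_pos: [0.4887, 0.136, 0.2526]
eef_rot: [3.13, 0.005, 2.498]
force: [-0.1, 0.2, -0.0]
grip_width: 0.0718
time_s: 46.22
ee_pos: [0.5331, 0.2192, 0.2525]
eef_rot: [3.13, 0.005, 3.022]
force: [-0.0, -0.8, 0.0]
grip_width: 0.0718
in
px [306. 159.] n 39 ztop 0.081 c 647 -80 size 39 x 2 long-axis 83.1 deg
px [246. 194.] n 105 ztop 0.082 c 538 97 size 211 x 4 long-axis -7.8 deg
px [296. 179.] n 201 ztop 0.082 c 586 -52 size 32 x 30 long-axis -50.9 deg
px [264. 190.] n 405 ztop 0.068 c 554 42 size 70 x 52 long-axis 81.7 deg
px [292. 210.] n 237 ztop 0.081 c 494 -41 size 46 x 46 long-axis 43.6 deg
px [260. 223.] n 353 ztop 0.078 c 455 52 size 63 x 44 long-axis 81.9 deg
px [287. 241.] n 344 ztop 0.067 c 401 -27 size 59 x 59 long-axis -0.0 deg
tray
px [226. 177.] n 348 ztop 0.157 c 554 137 size 315 x 125 long-axis 18.4 deg
icase
px [117. 210.] n 1440 ztop 0.101 c 489 477 size 226 x 59 long-axis 1.0 deg
[0.53367597 0.22090464 0.25214087] [3.12933866 0.00429854 3.03014156] 46.2667
```

View pics/top7c.png

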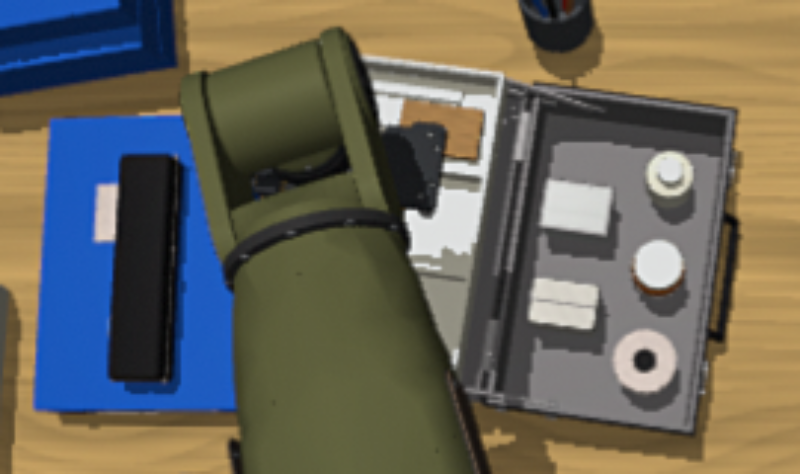

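All five stand upright, side by side and clear of the walls: bottle (670,175), tin (577,207), jar (658,267), carton (565,303), reel (645,360). The instrument case lies on the file box. Next I grip the handle again.

```bash
python3 -m creep '{"translation":[[-1,-4,0],[-2,-5,-20],[-2,-5,-40],[-2,-5,-55],[-2,-5,-55]],"yaw":[-0.02,-0.022,-0.022,-0.022,-0.022],"gripper":[60,60,60,60,60]}' 40
python3 -m creep '{"translation":[[0,0,-15],[0,0,-32],[0,0,-44],[0,0,-49],[0,0,-49]],"yaw":[0,0,0,0,0],"gripper":[60,60,60,60,60]}' 40
python3 -m creep '{"translation":[[0,0,0],[0,0,0],[0,0,0],[0,0,0],[0,0,0]],"yaw":[0,0,0,0,0],"gripper":[255,255,255,255,255]}' 40
python3 -m creep '{"translation":[[0,0,0],[0,0,0],[0,0,0],[0,0,0],[0,0,0]],"yaw":[0,0,0,0,0],"gripper":[255,255,255,255,255]}' 40
python3 -m creep '{"translation":[[0,0,0],[0,0,0],[0,0,0]],"yaw":[0,0,0],"gripper":[255,255,255]}' 40
```

```text
time_s: 46.68
ee_pos: [0.5303, 0.2147, 0.1943]
eef_rot: [3.132, -0.0, 3.005]
force: [-0.4, -0.4, 0.2]
grip_width: 0.0722
time_s: 47.1
ee_pos: [0.53, 0.2144, 0.1449]
eef_rot: [3.132, -0.001, 3.004]
force: [-0.0, -0.2, -0.2]
grip_width: 0.0716
time_s: 47.52
ee_pos: [0.5302, 0.2144, 0.1453]
eef_rot: [3.132, -0.0, 3.004]
force: [-1.2, 1.2, 0.0]
grip_width: 0.0414
time_s: 47.93
ee_pos: [0.5303, 0.2151, 0.1456]
eef_rot: [3.13, 0.0, 3.004]
force: [0.1, 3.2, -2.7]
grip_width: 0.0105
time_s: 48.18
ee_pos: [0.5303, 0.2153, 0.1454]
eef_rot: [3.13, -0.0, 3.004]
force: [2.3, 3.5, -2.8]
grip_width: 0.011
```

```bash
python3 -m creep '{"translation":[[-1,-8,10],[-2.3,-17,19.5],[-3.7,-27,28],[-5,-38,35],[-6.7,-49.5,41]],"yaw":[0,0,0,0,0],"gripper":[255,255,255,255,255]}'
python3 -m creep '{"translation":[[-1.7,-12,4.5],[-3.4,-24.5,8],[-5,-37.5,9.5],[-7,-50.5,10],[-8.5,-63.5,9]],"yaw":[0,0,0,0,0],"gripper":[255,255,255,255,255]}'
```

```text
time_s: 48.6
ee_pos: [0.5234, 0.1652, 0.1866]
eef_rot: [3.13, -0.0, 3.004]
force: [3.8, 1.3, -10.3]
grip_width: 0.0109
time_s: 49.02
ee_pos: [0.5147, 0.1004, 0.1952]
eef_rot: [3.13, -0.001, 3.004]
force: [5.9, 4.6, -15.4]
grip_width: 0.0105
```

```bash
python3 -m creep '{"translation":[[-1.7,-12.5,-2.5],[-3.4,-25,-6],[-5,-37,-11],[-6.5,-48,-17.5],[-8,-58.5,-25]],"yaw":[0,0,0,0,0],"gripper":[255,255,255,255,255]}'
python3 -m creep '{"translation":[[-1.3,-9,-8.5],[-2.4,-17.5,-18],[-3.5,-24.5,-28.5],[-4,-30.5,-39.5],[-4.5,-35.5,-49]],"yaw":[0,0,0,0,0],"gripper":[255,255,255,255,255]}'
```

```text
time_s: 49.43
ee_pos: [0.5066, 0.0418, 0.169]
eef_rot: [3.127, -0.0, 3.003]
force: [15.3, 17.1, -23.6]
grip_width: 0.0108
time_s: 49.85
ee_pos: [0.5021, 0.0067, 0.1195]
eef_rot: [3.125, 0.0, 3.003]
force: [8.8, 22.7, -11.0]
grip_width: 0.0108
```

```bash
python3 -m creep '{"translation":[[0,-0.5,-1],[0,-1,-2],[0,-1,-3],[0,-1,-3]],"yaw":[0,0,0,0],"gripper":[255,255,255,255]}'
python3 -m creep '{"translation":[[0,0,0],[0,0,0],[0,0,0],[0,0,0],[0,0,0]],"yaw":[0,0,0,0,0],"gripper":[160,120,80,80,80]}'
python3 -m creep '{"translation":[[0,0,0],[0,0,20],[0,0,50],[0,0,90],[0,0,130]],"yaw":[0,0,0,0,0],"gripper":[80,80,80,80,80]}'
python3 -m creep '{"translation":[[-25,25,0],[-50,60,0],[-75,95,0],[-100,130,0],[-120,165,0]],"yaw":[0,0,0,0,0],"gripper":[80,80,80,80,80]}'
python3 - <<'E'
from h import *
c=cap('top','top8.png'); W=cloud(c)
print('tray');blobs(W,.118,.14,(.2,.8,-.1,.35),100)
print('icase');blobs(W,.085,.11,(.35,.65,.40,.56),100)
print('rest');blobs(W,.03,.25,(.25,.75,-.60,-.12))
cap('side','side8.png')
a=cv2.imread('pics/side8.png');cv2.imwrite('pics/side8c.png',cv2.resize(a[130:300,140:400],(800,523)))
o=ctrl.get_obs();print(o['ee_pos'],o['time_s'])
E
```

```text
time_s: 50.18
ee_pos: [0.5021, 0.0061, 0.1173]
eef_rot: [3.123, 0.001, 3.003]
force: [1.9, 11.3, 1.7]
grip_width: 0.011
time_s: 50.6
ee_pos: [0.502, 0.0058, 0.1173]
eef_rot: [3.123, 0.001, 3.002]
force: [-0.0, 0.1, 0.6]
grip_width: 0.0407
time_s: 51.02
ee_pos: [0.5014, 0.0057, 0.2486]
eef_rot: [3.123, -0.001, 3.002]
force: [0.9, -0.6, -0.3]
grip_width: 0.0642
time_s: 51.43
ee_pos: [0.3811, 0.1692, 0.2487]
eef_rot: [3.123, -0.0, 3.002]
force: [0.5, 0.5, 0.7]
grip_width: 0.0645
tray
px [281. 198.] n 749 ztop 0.130 c 503 5 size 297 x 176 long-axis -7.7 deg
icase
px [117. 210.] n 1441 ztop 0.101 c 489 477 size 226 x 58 long-axis 0.8 deg
rest
px [348. 141.] n 202 ztop 0.042 c 717 -215 size 67 x 31 long-axis -4.5 deg
px [442. 149.] n 408 ztop 0.073 c 690 -504 size 64 x 48 long-axis 82.2 deg
px [455. 192.] n 714 ztop 0.192 c 531 -519 size 53 x 17 long-axis -7.0 deg
px [469. 228.] n 998 ztop 0.221 c 435 -542 size 56 x 54 long-axis -59.0 deg
px [364. 238.] n 251 ztop 0.086 c 407 -244 size 67 x 64 long-axis 88.6 deg
px [411. 276.] n 428 ztop 0.073 c 299 -389 size 65 x 46 long-axis 48.7 deg
[0.38029152 0.17191278 0.24893369] 51.5333
```

View pics/top8.png

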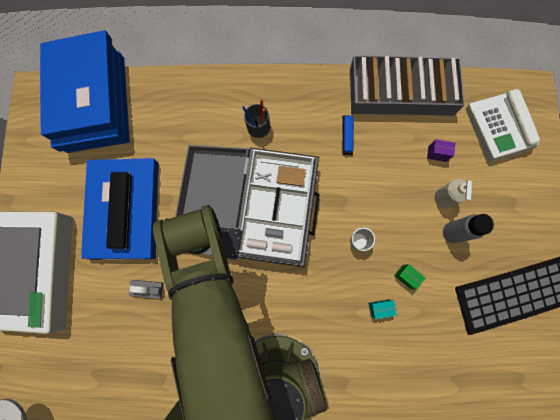

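View pics/side8c.png

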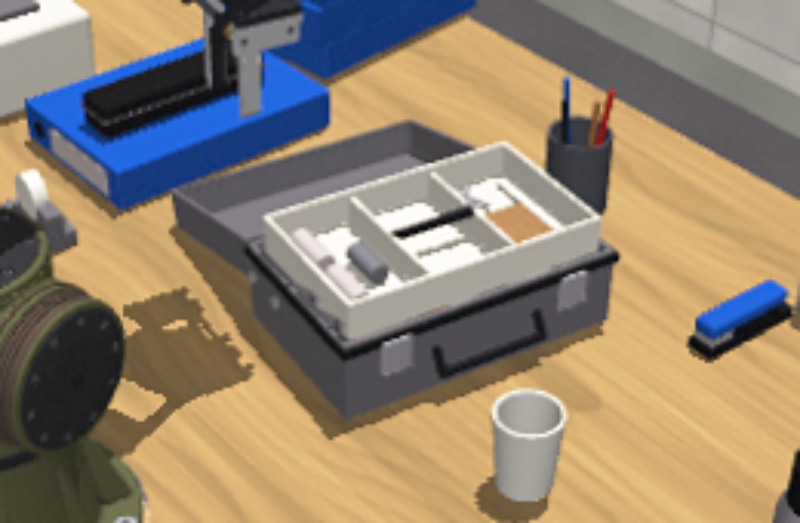

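The tray is home, with its rim at (503,5) and z 0.130 exactly as at the start. The instrument case is flat on the file box, and the cup and other things have not moved.

```bash
python3 -m creep '{"translation":[[0,0,0],[0,0,0],[0,0,0],[0,0,0],[0,0,0]],"yaw":[0,0,0,0,0],"gripper":[80,80,80,80,80]}'
python3 -c "from station import ctrl; print(ctrl.hand_in())"
```

```text
time_s: 51.95
ee_pos: [0.3808, 0.1711, 0.2488]
eef_rot: [3.123, -0.001, 3.006]
force: [-0.6, 1.2, -0.2]
grip_width: 0.0648
the job is handed in; nothing more can be done
None
```

The job is done and handed in at 52 s of the 208 s allowed; the station gives no verdict. I laid the instrument case flat on the single blue file box and swung the tray fully open. Tin, carton, jar, bottle and reel then went side by side onto the compartment floor, and I swung the tray back down by its handle.

**Last checks:**
- **Tray:** it measured the same as at the start, with its rim at (503, 5) mm and 130 mm high, so it is fully home.
- **Instrument case:** it lies flat on the file box with its centre at about (489, 477) mm.
- **Supplies:** all five stood upright and apart when I looked just before closing the tray. I could not see them once it was shut.
- **Other things:** the cup, stapler, gel, flask and the purple and green boxes measured within about 2 mm of where they began. The turquoise box and the pen pot I checked only by eye in the last pictures, where they look unmoved.

No check failed. Camera heights read about 2–3 mm high throughout, so I judged each set-down by the wrist force. The largest reading was about 34 N up, when the carton touched the floor.

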